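# Pin and clip the pull-test clevis

## Task

Push the brass-headed pin fully home through the clevis, then take the red-tabbed R-clip from the wooden rack and press its straight leg down through the cross hole in the pin's bare end until its stop collar sits on the pin and the bow has sprung over; let go and leave it there. Work gently: press only as hard as the spring needs, and leave the other clips and the things on the bench alone.

Things in the scene. Friction and masses are not known exactly. Their poses are not given: they have to be found in the camera images.
- fixture: Clevis on a 12 mm dark steel base fixed to the bench. Origin at bench height under the pin's axis, midway between the aluminium cheeks; z up, y along the level pin, whose axis is 75 mm up. Cheeks' outer faces at y = +-26 mm, tops 89 mm up. Base x -55 to 195, y +-55 mm. Along +x: eye rod, blue load cell (x 100 to 150 mm, 107 mm high), bracket (x 168 to 184 mm, 112 mm high)
- pin_head (a point): Centre of the outer face of the pin's brass head (disc 36 mm across, 8 mm thick), on the fixture's +y side, turned like the fixture. Push it along the fixture's -y. At home this face is at y = +34 mm, with the head against the cheek
- hole_mid (a point): Fixed point on the pin's axis, y = -46 mm of the fixture, turned like it. With the pin home its bare end, 20 mm in diameter, sticks out of the -y cheek past here. In it is an upright through hole, 7 mm wide, centred across the pin but drilled by eye: its centre is anywhere up to 10 mm either way along y from this point, and is not measured: look or feel for it
- pin (a joint): How far the steel clevis pin is pushed in, m: 0 is 40 mm short of home, 0.040 is home (a hard stop). It slides with about 5 N of friction and cannot turn. Pushing it with more than 25 N damages it
- clip_tip (a point): Lower end of the red-tabbed R-clip's straight leg, turned like the clip: z up the leg, x from leg to springy bow, y across the clip's flat. Round-ended 5 mm wire. Underside of the 12 mm stop collar is 38 mm up the leg. The bow's end is at x = 14 mm, level with this tip; its inward knee at x = 9 mm, 19 mm up
- clip_grip (a point): Centre of the clip's red plastic tab, to hold it by: 26 mm (x), 12 mm (y), 26 mm (z); 67 mm above the leg's tip and 7 mm from the leg's axis towards the bow; turned like the clip. The clip weighs about 75 g and stands upright in a rack slot, tab 24 mm clear above the rack
- clip_bow (a joint): How far the red clip's bow is sprung outward, rad: 0 at rest, some 0.07 to 0.13 as its knee passes the pin's side (a push of roughly 5 to 16 N, then it snaps under). Seated: collar on the pin, tip 28 mm below the pin's axis, clip's flat square to the pin, bow on either side. More than 30 N between clip and pin damages them
- rack: Fixed light wooden block 160 by 55 by 35 mm, origin at the centre of its underside; three slots in a row along its x axis, 48 mm apart, each 30 mm deep, 23.5 mm along x and 7.5 mm along y; in each stands one clip, its leg towards the rack's -x
- blue_grip (a point): Centre of the blue tab of another clip in the rack, same size; leave alone
- yellow_grip (a point): Centre of the yellow tab of another clip in the rack, same size; leave alone
- wrench: Loose wrench lying on the bench; leave alone
- driver: Loose screwdriver on the bench; leave alone
- coupon: Flat aluminium dog-bone test coupon, 120 by 20 by 6 mm; leave alone
- standoff: Dark steel threaded standoff, 32 mm across, 55 mm tall; leave alone
- tube: White plastic tube 28 mm across, 200 mm long, lying; leave alone
- oil: Small yellow oil bottle, 110 mm tall; leave alone
Things that resemble listed ones, but are neither listed nor needed, are in the scene too. Leave any green look-alike of the part that bears clip_tip alone.

How it is judged:
By the outcome, as a careful person would: the job done as asked, in the order asked, and still so for the second after the job is handed in, with the robot touching nothing.
It also fails if it takes over 72 s, if anything falls off the work surface, if the arm or the gripper's body presses on something with over 40 N, if the wrist force passes 120 N, or if a joint passes its speed limit or range.

## Robot

A 6-joint arm with a two-finger parallel gripper is mounted at the origin on the work surface. World frame = base frame: x ahead of the robot, y to its left, z up, the work surface at z = 0. Lengths are in mm, angles in rad, forces in N, time in s.
With the tool pointing down it reaches from about 350 to 725 mm from the base axis. Payload 6 kg.
Tool frame: the origin (TCP) lies between the finger pads; the fingertips stand 11 mm ahead of it and the grasp point (between the pads) lies 8 mm behind it; z points along the fingers, y is the line along which they close (so a half turn about z gives the same grasp; the last joint's range is limited). The gripper opens to 85 mm and grips with 20 to 120 N. Pads are 22 mm wide; open, the fingers measure 114 mm over their backs; the gripper's body (76 mm by 85 mm) begins 54 mm behind the grasp point. The pads swing forward as they close: fully open they stand 13 mm farther back than shut.
Start: joints at [1.653, 0.04, 0.085, 0, -1.615, -0.334], TCP at [149.463, 581.064, 242.261] pointing down, gripper open.
Joint ranges: [-2.56, 2.56], [-1.29, 2.01], [-1.08, 1.49], [-3.29, 1.98], [-2.81, -0.18], [-2.99, 2.99]. Speed limits (rad/s): [2.57, 2.57, 3.01, 3.14, 3.14, 3.14].

## Interface

Orientations are given as a 3x3 rotation matrix whose columns are the frame's x, y, z axes.
In Python, from station import ctrl, grab_frame, get_calibration, workorder, nets gives the robot as it stands.
- The arm moves only by the tool carry_out, never from a script. Its argument "plan" is a list that holds one entry, the list of rows, each a list of 5 numbers: the finger opening in cm, from 0 to 8.54, then the shift along the tool's x, y, z in cm, then the turn about the tool's z in degrees. A call has 1 to 12 rows; each row shifts and turns the commanded pose from where the row before left it, along the tool's axes as they then stand; what a row does not reach is not made up. A row lasts 1/10 s, in which the tool goes at most 50 mm and 8.59 degrees, less where a joint would pass 70% of its speed; a pose out of reach is approached as far as the arm can. A call is refused whole if a number of a shift passes 5 or a number of a turn 8.59, either way. A call with a gripper value outside its range is refused whole. The fingers move at their own pace and stop on an object; "squeeze" is the grip in N (left out, the last holds). Time passes only in rows, so rows that do not move let the fingers close. It gives the time, the measured TCP pose, the force and the opening at its end, in the units of the state.
- ctrl.sense(): the state, without advancing time (a new reading comes with each control period).
- grab_frame(name): name is "side" or "top" or "wrist"; returns (picture, depth): 400x640x3 uint8, red, green, blue; 400x640 float32, mm along the optical axis (not along the pixel's ray), 0 where there is no reading.
- get_calibration(name): a dict with "fx", "fy", "cx", "cy" (pixels), "k1" (the pictures are not rectified: a ray, as slopes to the right and down, at radius r is drawn at 1 + k1 r^2 times it, then the intrinsics apply), "extrinsics" (4x4, takes a point from camera to world coordinates); the wrist camera has in their place "hand_eye" (4x4, takes a point from camera to tool coordinates, whose origin is the TCP and whose axes are the flange's). Camera axes: x right, y down, z forward; pixel columns grow to the right and rows downward; lengths in mm; the calibration is good to about 2 mm. A picture is of the moment at which its call begins: read the wrist's pose just before it. get_calibration takes no time and is no camera call.
- workorder.finish_job(): hands the job in, once; it reports no verdict.
Trained networks look in the newest picture that a camera, given by its name, has taken for a name from the list of things; names that differ only in an ending like _2 or _b are one class to them, and where a whole thing is asked for, a point or a joint stands for the part that bears it (a point fixed in the world has none). Each returns a list of dicts, best first, with "conf" (0 to 1); they miss things now and then, are a little off and sometimes report something else, mostly with a low value. They report only what shows in the picture. A call takes as long as a camera call. They do not tell look-alikes from the thing itself.
- nets.outline_of(camera, name): "region" (400x640 bool, what is visible of it) and "extent" ([left, top, right, bottom] in pixels, round what is visible of it).
- nets.tip_of(camera, name): "position" ([column, row] in pixels: a listed point, or the origin of a listed thing).
The state is a dict: "time": time; "joint_pos": joint angles; "joint_vel": joint speeds; "joint_efforts": joint torques, N m; "eef_pos": TCP position; "tcp_rot": TCP orientation; "force": force on the tool from outside, world axes, zero at the start; "moment": the same for the moment, N m; "width": finger opening in mm.
Only numpy, scipy, OpenCV 4.12 (cv2) and the standard library are available. Lean on these libraries where they do the work, as an engineer would, in place of code of your own. Each camera call takes 0.05 s, during which the arm holds its last target. There are 200 camera calls.

## Working session

There is one attempt and no reset: what is moved stays moved. The work goes in short steps, Python scripts to look and compute and a tool call to move; the robot and the scene stay as the last step left them, time stands still between calls to the robot, and variables do not carry over. Pictures are saved under pics/ and viewed, on a budget of 10 in all, crops included, one or two more only if the job needs it, and the job is handed in when it is done.

Besides the shell and the picture viewer there is one more tool, called after "Request:" as name([rows], argument=value, ...), one row to a line, values as JSON. carry_out: Moves the arm, as the interface text tells. Its arguments: {"type":"object","properties":{"plan":{"type":"array"},"squeeze":{"type":"number"}},"required":["plan"]}

```bash
mkdir -p pics; ls; cat > h.py <<'E'
import numpy as np, cv2
from station import ctrl, grab_frame, get_calibration, workorder, nets
np.set_printoptions(precision=2,suppress=True)
def cam(n):
    c=get_calibration(n)
    if n=="wrist":
        s=ctrl.sense(); T=np.eye(4); T[:3,:3]=s["tcp_rot"]; T[:3,3]=s["eef_pos"]
        return c, T@np.array(c["hand_eye"])
    return c, np.array(c["extrinsics"])
def rays(c,px):
    px=np.asarray(px,float).reshape(-1,1,2)
    K=np.array([[c["fx"],0,c["cx"]],[0,c["fy"],c["cy"]],[0,0,1]])
    u=cv2.undistortPoints(px,K,np.array([c["k1"],0,0,0,0.]))[:,0]
    return np.c_[u,np.ones(len(u))]
def pts(c,T,px,d):
    return (rays(c,px)*np.asarray(d,float).reshape(-1,1))@T[:3,:3].T+T[:3,3]
def onz(c,T,px,z):
    r=rays(c,px)@T[:3,:3].T; return T[:3,3]+r*((z-T[2,3])/r[:,2])[:,None]
def proj(c,T,P):
    P=(np.asarray(P,float).reshape(-1,3)-T[:3,3])@T[:3,:3]
    u=P[:,:2]/P[:,2:]; r2=(u**2).sum(1,keepdims=True); u=u*(1+c["k1"]*r2)
    return u*[c["fx"],c["fy"]]+[c["cx"],c["cy"]]
def cloud(c,T,d):
    v,u=np.mgrid[:400,:640]; return pts(c,T,np.c_[u.ravel(),v.ravel()],d.ravel()).reshape(400,640,3)
def save(n,im): cv2.imwrite("pics/"+n,im[:,:,::-1])
E
python3 - <<'E'
from h import *
for n in ["top","side"]:
    c,T=cam(n); im,d=grab_frame(n); save(n+"1.png",im); np.save(n+"d.npy",d)
    print(n,T[:3,3],T[:3,2],c["fx"])
    for k in ["pin_head","hole_mid","clip_grip","clip_tip","blue_grip","yellow_grip","rack","fixture"]:
        for r in nets.tip_of(n,k)[:4]:
            p=r["position"]; x,y=int(round(p[0])),int(round(p[1])); dd=d[min(max(y,0),399),min(max(x,0),639)]
            print(k,round(r["conf"],2),np.array(p),dd,pts(c,T,[p],[dd])[0])
print(ctrl.sense())
E
```

```text
pics
top [ 311.31  -21.5  1295.29] [ 0.2   0.01 -0.98] 485.9723006713968
pin_head 0.77 [237.9 218.8] 1224.2969 [526.13 184.87  90.92]
pin_head 0.23 [398.6 238.9] 1212.3794 [ 463.37 -218.08   88.15]
hole_mid 0.72 [282.5 216.5] 1228.3733 [529.47  72.01  86.76]
hole_mid 0.2 [338.8 270.8] 1277.5273 [393.69 -68.16   8.69]
clip_grip 0.57 [399.3 238.8] 1212.3794 [ 463.56 -219.85   88.18]
clip_grip 0.36 [365.7 257.1] 1211.346 [ 421.08 -134.     81.26]
clip_tip 0.45 [397.  228.1] 1273.4104 [ 499.04 -224.5    33.  ]
blue_grip 0.75 [267.8 224.6] 1223.8763 [509.66 109.41  87.61]
blue_grip 0.64 [406.6 205.8] 1232.5215 [ 548.   -244.27   84.36]
yellow_grip 0.58 [404.5 227.1] 1222.386 [ 493.43 -235.54   83.85]
rack 0.7 [182.4 181.4] 1282.5574 [638.15 341.4   54.8 ]
rack 0.63 [395.7 230.5] 1269.4794 [ 492.39 -220.26   35.71]
fixture 0.58 [263.7 226. ] 1233.4053 [507.99 120.99  77.63]
fixture 0.17 [396.2 236.3] 1267.5115 [ 477.17 -220.86   34.67]
side [ 175.42 -626.17  910.75] [ 0.35  0.55 -0.76] 439.53668597127535
pin_head 0.48 [275.2 151.3] 1189.3608 [524.68 174.34  83.85]
hole_mid 0.6 [296.1 172.7
[... 293 characters left out ...]
grip 0.67 [380.5 261.2] 964.85126 [ 554.9  -255.89   82.45]
yellow_grip 0.57 [356.7 265. ] 955.9681 [ 504.29 -236.68   84.86]
rack 0.67 [357.4 283.6] 980.359 [ 496.95 -254.3    36.7 ]
fixture 0.7 [288.7 185.8] 1179.1061 [514.31  88.58  30.7 ]
{'time': 0.9, 'joint_pos': array([ 1.65,  0.04,  0.08, -0.  , -1.62, -0.33]), 'joint_vel': array([-0.,  0., -0.,  0.,  0., -0.]), 'joint_efforts': array([ -0.  , -36.79,  34.74,   6.93,  -0.  ,  -0.  ]), 'eef_pos': array([149.45, 581.07, 242.28]), 'tcp_rot': array([[ 0.97, -0.25, -0.  ],
       [-0.25, -0.97, -0.  ],
       [-0.  ,  0.  , -1.  ]]), 'force': array([-0.04,  0.18,  0.44]), 'moment': array([ 0.02, -0.02, -0.01]), 'width': 85.06121990984778}
```

```bash
python3 - <<'E'
from h import *
a=cv2.imread("pics/top1.png")[150:300,160:430]; b=cv2.imread("pics/side1.png")[110:320,230:480]
a=cv2.resize(a,None,fx=2.9,fy=2.9,interpolation=cv2.INTER_CUBIC)[:435,:783]
cv2.imwrite("pics/a1.png",a)
b=cv2.resize(b,None,fx=2.8,fy=2.8,interpolation=cv2.INTER_CUBIC)
cv2.imwrite("pics/b1.png",b)
E
```

```text
(no output)
```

View pics/a1.png

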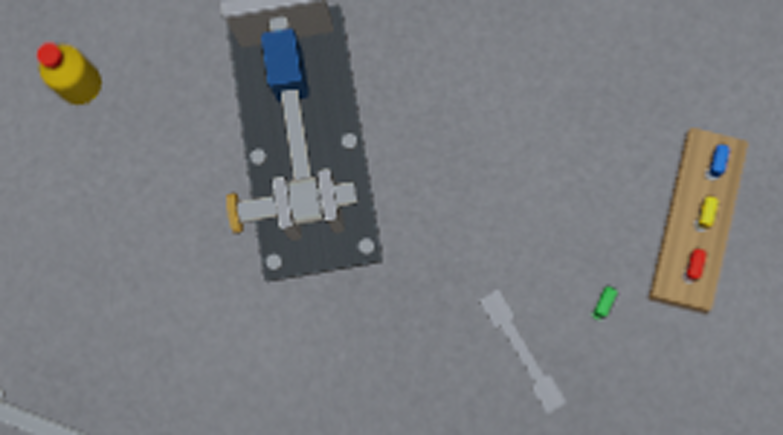

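View pics/b1.png

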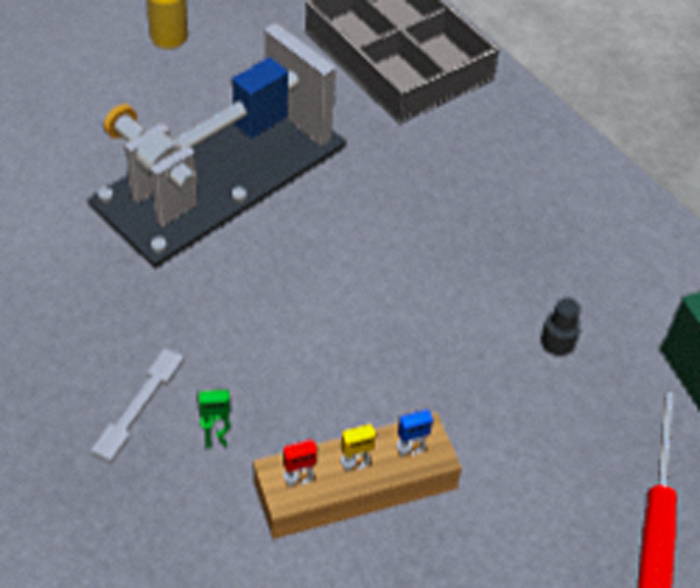

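Top view: the clevis stands with its pin partly out and the brass head at (238,219). Two clips could be the red one. The red clip in the rack is at (399,239), and a loose green look-alike stands at (366,257). The red one in the rack next to yellow and blue fits the description. Next I fit the fixture and rack poses from depth.

```bash
python3 - <<'E'
from h import *
for n in ["top","side"]:
    c,T=cam(n); d=np.load(n+"d.npy"); im=cv2.imread("pics/"+n+"1.png"); P=cloud(c,T,d); z=P[...,2]
    X,Y=P[...,0],P[...,1]
    g=(d>0)&(abs(X-450)<80)&(abs(Y)<60); print(n,"bench z",np.median(z[g]))
    def rect(m):
        q=P[m]; r=cv2.minAreaRect(q[:,:2].astype(np.float32)); return r[0],r[1],r[2],np.median(q[:,2]),len(q)
    dark=im.max(2)<95
    b=(z>6)&(z<20)&(X>430)&(X<780)&(Y>20)&(Y<230)
    m=cv2.morphologyEx(b.astype(np.uint8),cv2.MORPH_OPEN,np.ones((3,3))).astype(bool)
    print("base",rect(m))
    r=(z>28)&(z<42)&(X>400)&(X<620)&(Y>-300)&(Y<-160); print("rack",rect(r))
    hsv=cv2.cvtColor(im,cv2.COLOR_BGR2HSV)
    for nm,lo,hi in [("red",0,8),("yel",25,35),("blue",100,125)]:
        t=(hsv[...,0]>=lo)&(hsv[...,0]<=hi)&(hsv[...,1]>150)&(z>55)&(z<110)&(X>400)&(X<620)&(Y>-300)&(Y<-160)
        q=P[t]; print(nm,len(q),q.mean(0) if len(q) else 0,np.percentile(q[:,2],90), q[q[:,2]>np.percentile(q[:,2],50)].mean(0))
    h=(hsv[...,0]>=10)&(hsv[...,0]<=25)&(hsv[...,1]>130)&(X>480)&(X<560)&(Y>150)&(Y<210)&(z>40)
    q=P[h]; print("head",len(q),q.mean(0),q.min(0),q.max(0))
    if n=="top":
        s=(z>75)&(z<100)&(X>495)&(X<560)&(Y>40)&(Y<220); q=P[s]; print("pinrow",cv2.minAreaRect(q[:,:2].astype(np.float32)))
E
```

```text
top bench z 0.09149628970988033
base ((594.4443969726562, 127.42375946044922), (249.07020568847656, 110.9068374633789), 8.33773136138916, np.float64(12.159719539390608), 2305)
rack ((507.2207336425781, -235.96142578125), (54.0993537902832, 161.9521942138672), 73.8098373413086, np.float64(34.865389076155), 1030)
red 50 [ 459.25 -221.06   84.07] 87.64193938050775 [ 459.15 -220.89   86.06]
yel 42 [ 505.53 -234.61   84.79] 87.4641783381845 [ 503.42 -233.81   86.63]
blue 45 [ 550.53 -247.62   83.09] 86.97196248842393 [ 550.08 -246.83   85.75]
head 34 [515.81 179.35  88.65] [501.03 174.8   76.93] [533.07 182.85  99.28]
pinrow ((530.0897216796875, 129.94801330566406), (56.10100555419922, 112.83573150634766), 7.32301139831543)
side bench z 0.2572083794215132
base ((594.4819946289062, 124.666748046875), (249.79100036621094, 111.90694427490234), 7.971914291381836, np.float64(12.139010512926916), 1725)
rack ((508.9202880859375, -236.79693603515625), (58.138980865478516, 161.508544921875), 73.5770034790039, np.float64(36.09294883438736), 1247)
red 93 [ 459.57 -225.37   78.57] 85.96241557222672 [ 460.23 -224.15   84.66]
yel 51 [ 507.02 -237.61   84.47] 86.63821534005172 [ 507.04 -237.45   85.81]
blue 91 [ 550.97 -251.76   78.94] 86.42470731179628 [ 552.54 -250.46   84.78]
head 53 [514.22 177.08  84.37] [501.85 169.17  63.46] [534.94 182.65  95.  ]
```

Request:
carry_out([
  [[0,0,0,1,-7.55],[0,0,0,1,-7.55],[0,0,0,1,-7.55],[0,2.5,3.3,0,0],[0,4,5,0,0],[0,3.5,4.6,0,0],[0,3.5,4.6,0,0],[0,3.5,4.6,0,0],[0,3.5,4.6,0,0],[0,3.5,4.6,0,0],[0,3.5,4.6,0,0],[0,3.1,4.2,0,0]],
], squeeze=40)

```text
time: 2.1
eef_pos: [465.7, 270.3, 212.7]
tcp_rot: [[0.99, 0.143, 0.001], [0.143, -0.99, 0.001], [0.001, -0.001, -1.0]]
force: [0.7, 1.5, -0.6]
width: 0.3
```

```bash
cat >> h.py <<'E'
O=np.array([525.1,116.1]); A=np.radians(8.15)
F=np.array([[np.cos(A),-np.sin(A)],[np.sin(A),np.cos(A)]])
def st():
    s=ctrl.sense(); p=s["eef_pos"]; R=s["tcp_rot"]
    print("t",round(s["time"],2),"tcp",p,"yaw",np.degrees(np.arctan2(R[1,0],R[0,0])).round(2),"tilt",R[:2,2],"F",s["force"],"w",round(s["width"],1),"fix",F.T@(p[:2]-O)); return s
E
python3 -c "
from h import *
st()"
```

```text
t 2.1 tcp [465.65 270.29 212.69] yaw 8.24 tilt [0. 0.] F [ 0.69  1.54 -0.56] w 0.3 fix [-36.99 161.06]
```

Request:
carry_out([
  [[0,0,0,0,0],[0,0,0,0,0],[0,0,0,0,0]],
])

```text
time: 2.4
eef_pos: [464.1, 272.4, 212.3]
tcp_rot: [[0.99, 0.144, -0.0], [0.144, -0.99, 0.0], [-0.0, -0.0, -1.0]]
force: [0.1, -0.9, -0.1]
width: 0.1
```

```bash
python3 -c "
from h import *
st()
c,T=cam('wrist'); im,d=grab_frame('wrist'); save('w1.png',im); np.save('w1d.npy',d)
print(T, nets.tip_of('wrist','pin_head')[:2])
print('expect',proj(c,T,np.r_[O+F@[0,74],75]))
"
```

```text
t 2.4 tcp [464.13 272.39 212.27] yaw 8.25 tilt [-0.  0.] F [ 0.14 -0.86 -0.09] w 0.1 fix [-38.19 163.35]
[[  0.14  -0.96  -0.26 528.14]
 [ -0.99  -0.14  -0.04 279.76]
 [ -0.     0.26  -0.97 344.26]
 [  0.     0.     0.     1.  ]] [{'position': [435.9, 144.5], 'conf': 0.98}]
expect [[426.41 145.93]]
```

View pics/w1.png

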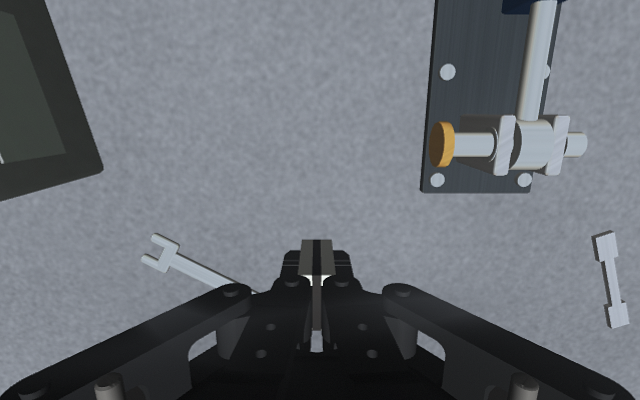

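The wrist view shows the head at (436,145), close to where I predicted it. I'll move beside it and go down.

Request:
carry_out([
  [[0,1.9,2.6,0,0],[0,1.9,2.4,0,0],[0,0,0,4.5,0],[0,0,0,4.5,0],[0,0,0,3,0],[0,0,0,1.8,0],[0,0,0,0,0],[0,0,0,0,0]],
])

```text
time: 3.3
eef_pos: [509.2, 228.7, 75.2]
tcp_rot: [[0.989, 0.145, 0.001], [0.145, -0.989, -0.0], [0.001, 0.0, -1.0]]
force: [0.4, -0.3, 0.2]
width: 0.0
```

```bash
python3 -c "
from h import *
st()"
```

```text
t 3.3 tcp [509.23 228.74  75.22] yaw 8.32 tilt [ 0. -0.] F [ 0.38 -0.32  0.17] w 0.0 fix [  0.26 113.76]
```

Request:
carry_out([
  [[0,0,1.2,0,0],[0,0,0.5,0,0],[0,0,0.3,0,0],[0,0,0.3,0,0],[0,0,0.3,0,0],[0,0,0.3,0,0],[0,0,0.0,0,0]],
])

```text
time: 4.0
eef_pos: [513.5, 198.8, 74.3]
tcp_rot: [[0.99, 0.143, -0.0], [0.143, -0.99, -0.0], [-0.0, 0.0, -1.0]]
force: [-0.4, 0.5, -1.0]
width: -0.4
```

```bash
python3 -c "
from h import *
st()"
```

```text
t 4.0 tcp [513.47 198.82  74.3 ] yaw 8.2 tilt [-0. -0.] F [-0.44  0.46 -1.04] w -0.4 fix [ 0.21 83.54]
```

Request:
carry_out([
  [[0,0,0.2,0,0],[0,0,0.2,0,0],[0,0,0.2,0,0],[0,0,0.2,0,0],[0,0,0.3,0,0],[0,0,0.3,0,0],[0,0,0.3,0,0],[0,0,0.3,0,0]],
])

```text
time: 4.8
eef_pos: [516.2, 180.6, 74.3]
tcp_rot: [[0.99, 0.144, 0.0], [0.144, -0.99, 0.002], [0.001, -0.002, -1.0]]
force: [-0.8, 5.0, -0.0]
width: 0.3
```

```bash
python3 -c "
from h import *
st()"
```

```text
t 4.8 tcp [516.16 180.57  74.31] yaw 8.27 tilt [0. 0.] F [-0.79  5.   -0.04] w 0.3 fix [ 0.29 65.09]
```

Request:
carry_out([
  [[0,0,0.3,0,0],[0,0,0.3,0,0],[0,0,0.3,0,0],[0,0,0.2,0,0],[0,0,0.1,0,0],[0,0,0.1,0,0],[0,0,0.1,0,0]],
])

```text
time: 5.5
eef_pos: [518.2, 166.5, 74.3]
tcp_rot: [[0.99, 0.144, 0.0], [0.144, -0.99, 0.002], [0.0, -0.002, -1.0]]
force: [-1.4, 5.6, 0.7]
width: 0.2
```

```bash
python3 -c "
from h import *
st()
c,T=cam('wrist'); im,d=grab_frame('wrist'); save('w2.png',im); np.save('w2d.npy',d)
P=cloud(c,T,d); f=(P[...,:2]-O)@F
hsv=cv2.cvtColor(im,cv2.COLOR_RGB2HSV)
m=(hsv[...,0]>=10)&(hsv[...,0]<=28)&(hsv[...,1]>120)&(abs(f[...,0])<30)&(f[...,1]>0)
q=f[m]; print(m.sum(),np.percentile(q[:,1],[2,10,50,90,98]))
ch=(abs(P[...,2]-89)<4)&(abs(f[...,0])<25); print(np.percentile(f[ch][:,1],[1,5,50,95,99]),ch.sum())
"
```

```text
t 5.5 tcp [518.21 166.52  74.31] yaw 8.26 tilt [0. 0.] F [-1.45  5.58  0.74] w 0.2 fix [ 0.33 50.89]
1457 [27.48 28.17 31.55 35.05 35.17]
[-72.25 -57.25  -2.09  40.99  58.44] 9692
```

Request:
carry_out([
  [[0,0,0.1,0,0],[0,0,0,0,0]],
])

```text
time: 5.75
eef_pos: [518.4, 165.3, 74.3]
tcp_rot: [[0.99, 0.143, 0.0], [0.143, -0.99, 0.001], [0.0, -0.001, -1.0]]
force: [-0.4, 5.2, -0.4]
width: -0.1
```

Request:
carry_out([
  [[0,0,0.1,0,0],[0,0,0,0,0]],
])

```text
time: 5.95
eef_pos: [518.5, 164.7, 74.3]
tcp_rot: [[0.99, 0.144, 0.0], [0.144, -0.99, 0.002], [0.0, -0.002, -1.0]]
force: [-1.0, 7.0, 0.5]
width: -0.2
```

Request:
carry_out([
  [[0,0,0.05,0,0],[0,0,0,0,0]],
])

```text
time: 6.15
eef_pos: [518.5, 164.6, 74.3]
tcp_rot: [[0.99, 0.144, 0.0], [0.144, -0.99, 0.003], [0.001, -0.003, -1.0]]
force: [-1.8, 8.5, 0.0]
width: 0.3
```

Request:
carry_out([
  [[0,0,0.05,0,0],[0,0,0,0,0]],
])

```text
time: 6.35
eef_pos: [518.5, 164.6, 74.3]
tcp_rot: [[0.99, 0.144, 0.0], [0.144, -0.99, 0.003], [0.001, -0.003, -1.0]]
force: [-3.1, 9.9, 0.7]
width: -0.2
```

Request:
carry_out([
  [[0,0,0.1,0,0],[0,0,0,0,0]],
])

```text
time: 6.55
eef_pos: [518.5, 164.5, 74.3]
tcp_rot: [[0.99, 0.144, 0.0], [0.144, -0.99, 0.005], [0.001, -0.005, -1.0]]
force: [-5.1, 13.2, 0.8]
width: -0.1
```

Request:
carry_out([
  [[0,0,-0.8,0,0],[0,0,-2.2,0,0],[0,0,0,-4.5,0],[0,0,0,-4.5,0],[0,0,0,-4.5,0],[8,0,3,-2,0],[8,0,5,0,0],[8,0,4,0,0],[8,0,0,0,0],[8,0,0,0,0]],
])

```text
time: 7.55
eef_pos: [531.7, 71.2, 229.3]
tcp_rot: [[0.99, 0.141, -0.0], [0.141, -0.99, -0.001], [-0.0, 0.001, -1.0]]
force: [0.5, 0.1, -0.8]
width: 72.4
```

```bash
python3 -c "
from h import *
st()
c,T=cam('wrist'); im,d=grab_frame('wrist'); save('w3.png',im); np.save('w3d.npy',d); np.save('w3T.npy',T)
print(nets.tip_of('wrist','hole_mid')[:2],'expect',proj(c,T,np.r_[O+F@[0,-46],75]), 'end',proj(c,T,np.r_[O+F@[0,-26],85]))
print(nets.tip_of('wrist','pin_head')[:2],'expect',proj(c,T,np.r_[O+F@[0,34],75]))
e=proj(c,T,np.r_[O+F@[0,-36],80])[0].astype(int); x,y=max(e[0]-100,0),max(e[1]-75,0)
cv2.imwrite('pics/w3c.png',cv2.resize(im[y:y+150,x:x+200,::-1],None,fx=4,fy=4,interpolation=cv2.INTER_CUBIC)); print(x,y)
"
```

```text
t 7.55 tcp [531.74  71.2  229.28] yaw 8.08 tilt [-0. -0.] F [ 0.5   0.08 -0.83] w 72.4 fix [  0.21 -45.39]
[{'position': [318.1, 187.6], 'conf': 0.72}] expect [[314.59 188.11]] end [[290.87 190.75]]
[{'position': [223.9, 190.1], 'conf': 0.92}, {'position': [315.6, 190.2], 'conf': 0.55}] expect [[222.96 188.21]]
202 114
```

View pics/w3c.png

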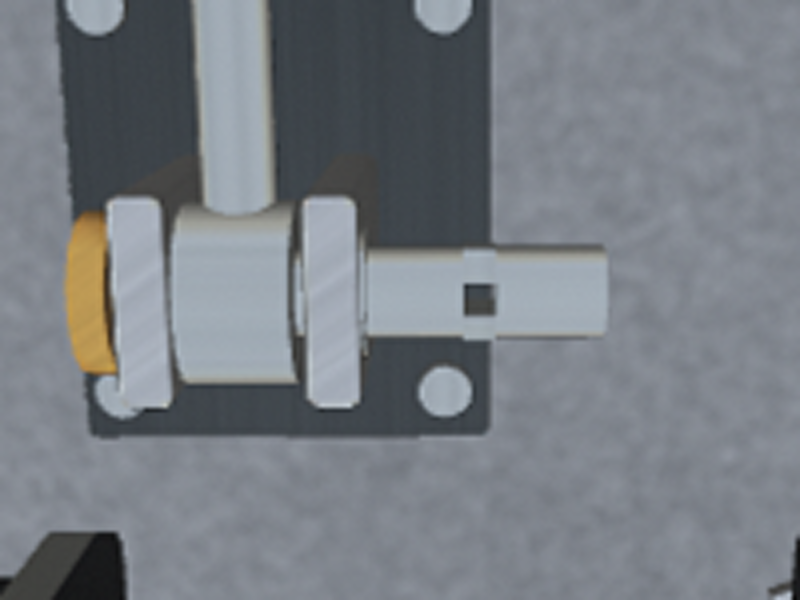

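The crop shows the pin home, with the brass head against the cheek. The cross hole is at about (322.0,188.8) in the full image. Now I compute where it is and head for the rack.

```bash
python3 -c "
from h import *
c,_=cam('wrist'); T=np.load('w3T.npy'); im=cv2.imread('pics/w3.png'); g=cv2.cvtColor(im,cv2.COLOR_BGR2GRAY).astype(float)
print('fx',c['fx'],'handeye',np.array(c['hand_eye']))
w=g[180:198,312:333]; wt=np.clip(140-w,0,None); wt[:5]=0; wt[14:]=0; v,u=np.mgrid[180:198,312:333]
print(g[189,312:333]); print(g[176:202,322])
px=[(u*wt).sum()/wt.sum(),(v*wt).sum()/wt.sum()]; print(px)
h=onz(c,T,[px],84.5)[0]; print('hole',h,F.T@(h[:2]-O))
d=np.load('w3d.npy'); print('depth top pin',pts(c,T,[[310,189]],[d[189,310]]))
for q in [(357,300),(303,300)]:
  p=onz(c,T,[[202+q[0]/4,114+q[1]/4]],89)[0]; print('cheek edge',F.T@(p[:2]-O))
for q in [(300,207),(300,185)]:pass
# pin sides
for cc in (310,335):
  print(cc,g[170:204,cc])
"
```

```text
fx 335.7562689375908 handeye [[   0.     -0.97   -0.26   64.39]
 [   1.      0.      0.      1.88]
 [   0.     -0.26    0.97 -131.99]
 [   0.      0.      0.      1.  ]]
[173. 173. 173. 173. 176. 159.  62.  68.  70.  71.  70.  69.  67.  89.
 156. 176. 173. 172. 173. 173. 172.]
[132. 174. 169. 169. 168. 168. 169. 172. 161.  62.  67.  69.  70.  70.
  71.  68.  87. 154. 172. 171. 169. 171. 161.  84.  66.  68.]
[np.float64(321.1976247030879), np.float64(188.4249406175772)]
hole [534.27  65.27  84.5 ] [  1.87 -51.62]
depth top pin [[532.51  74.57  84.79]]
cheek edge [  2.43 -26.66]
cheek edge [  2.44 -15.44]
310 [ 68.  67.  68.  67.  66.  69. 103. 135. 160. 168. 171. 169. 168. 170.
 170. 171. 173. 172. 172. 173. 172. 172. 173. 171. 171. 171. 171. 160.
  81.  66.  68.  69.  68.  68.]
335 [131. 131. 134. 137. 131.  94. 102. 137. 161. 168. 170. 170. 168. 170.
 171. 171. 172. 172. 172. 173. 173. 171. 173. 171. 170. 171. 172. 157.
 109. 136. 137. 135. 136. 132.]
```

Request:
carry_out([
  [[5,0,0,0,8.1],[5,0,0,0,8.1],[5,0,0,0,8.1],[5,0.2,3.5,0,0],[5,0.2,4.4,0,0],[5,0.2,4.4,0,0],[5,0.2,4.4,0,0],[5,0.2,4.4,0,0],[5,0.2,4.4,0,0],[5,0.2,4.4,0,0],[5,0,0,0,0],[5,0,0,0,0]],
])

```text
time: 8.9
eef_pos: [462.3, -218.8, 229.1]
tcp_rot: [[0.961, -0.278, -0.001], [-0.278, -0.961, -0.0], [-0.001, 0.0, -1.0]]
force: [0.5, 0.5, 0.4]
width: 50.2
```

```bash
python3 -c "
from h import *
st()
c,T=cam('wrist'); im,d=grab_frame('wrist'); save('w4.png',im); np.save('w4d.npy',d); np.save('w4T.npy',T)
for k in ['clip_grip','clip_tip','yellow_grip','rack']:
  for r in nets.tip_of('wrist',k)[:3]:
    p=r['position']; q=[int(round(v)) for v in p]; print(k,round(r['conf'],2),p,onz(c,T,[p],72)[0], pts(c,T,[p],[d[min(q[1],399),min(q[0],639)]])[0])
hsv=cv2.cvtColor(im,cv2.COLOR_RGB2HSV); P=cloud(c,T,d)
m=((hsv[...,0]<8)|(hsv[...,0]>174))&(hsv[...,1]>150)&(P[...,2]>78)&(P[...,2]<95)
q=P[m]; print(m.sum(),cv2.minAreaRect(q[:,:2].astype(np.float32)),np.median(q[:,2]))
e=np.argwhere(m).mean(0).astype(int); y,x=max(e[0]-75,0),max(e[1]-100,0); print(x,y)
cv2.imwrite('pics/w4c.png',cv2.resize(im[y:y+150,x:x+200,::-1],None,fx=4,fy=4,interpolation=cv2.INTER_CUBIC))
"
```

```text
t 8.9 tcp [ 462.33 -218.85  229.1 ] yaw -16.14 tilt [-0. -0.] F [0.45 0.5  0.44] w 50.2 fix [-109.62 -322.67]
clip_grip 0.86 [319.8, 190.1] [ 459.13 -223.32   72.  ] [ 462.28 -224.08   85.94]
clip_grip 0.7 [247.8, 243.0] [ 429.45 -145.8    72.  ] [ 480.54 -195.89  227.37]
clip_tip 0.7 [260.2, 225.4] [ 442.52 -162.24   72.  ] [ 422.49 -143.49    1.37]
clip_tip 0.57 [324.5, 183.7] [ 463.53 -228.88   72.  ] [ 466.44 -229.36   85.79]
yellow_grip 0.56 [323.3, 132.6] [ 506.23 -239.87   72.  ] [ 507.09 -239.83   85.49]
yellow_grip 0.26 [318.9, 73.8] [ 552.12 -249.17   72.  ] [ 550.78 -248.68   85.99]
rack 0.81 [319.4, 122.9] [ 514.82 -238.91   72.  ] [ 515.26 -238.91   85.15]
404 ((460.35015869140625, -224.15274047851562), (11.109801292419434, 26.044605255126953), 74.25213623046875) 84.8662126273318
220 115
```

View pics/w4c.png

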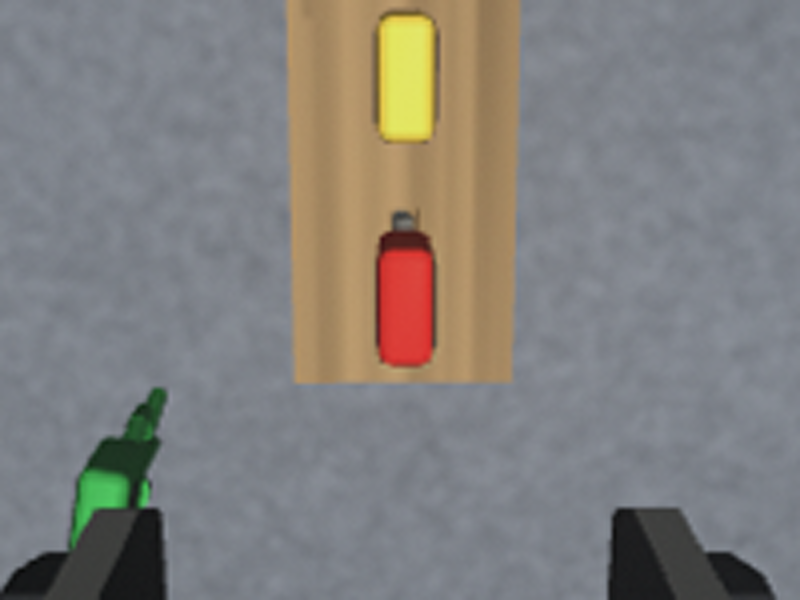

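The crop shows the red tab at (320,190), in the end slot next to yellow, and the green look-alike stands apart at (247,243). Red is the one to take.

Request:
carry_out([
  [[5,-0.05,0.5,3,0],[5,0,0,4.5,0],[5,0,0,4.5,0],[5,0,0,3,0],[5,0,0,1.5,0],[5,0,0,0,0],[5,0,0,0,0]],
])

```text
time: 9.85
eef_pos: [461.6, -223.5, 66.2]
tcp_rot: [[0.961, -0.276, 0.002], [-0.276, -0.961, -0.001], [0.002, 0.001, -1.0]]
force: [-0.1, 0.2, -0.1]
width: 50.4
```

```bash
python3 -c "
from h import *
st()
c,T=cam('wrist'); im,d=grab_frame('wrist'); save('w5.png',im)
print([ (r['conf'],r['position']) for r in nets.tip_of('wrist','clip_grip')[:3]])
hsv=cv2.cvtColor(im,cv2.COLOR_RGB2HSV); P=cloud(c,T,d)
m=((hsv[...,0]<8)|(hsv[...,0]>174))&(hsv[...,1]>150)&(P[...,2]>80)&(P[...,2]<95)
q=P[m]; print(m.sum(),cv2.minAreaRect(q[:,:2].astype(np.float32)),np.median(q[:,2]))
"
```

```text
t 9.85 tcp [ 461.57 -223.45   66.16] yaw -16.02 tilt [ 0. -0.] F [-0.09  0.15 -0.05] w 50.4 fix [-111.02 -327.12]
[(0.92, [165.6, 375.2]), (0.7, [316.0, 280.9])]
1889 ((460.90802001953125, -224.7482452392578), (11.892318725585938, 25.38311767578125), 74.5693588256836) 84.78508354358264
```

Request:
carry_out([
  [[3,-0.03,0.14,0.15,0],[2.2,0,0,0,0],[1.6,0,0,0,0],[0.8,0,0,0,0],[0.8,0,0,0,0],[0.8,0,0,0,0],[0.8,0,0,0,0]],
], squeeze=50)

```text
time: 10.65
eef_pos: [460.1, -224.5, 63.2]
tcp_rot: [[0.961, -0.277, 0.001], [-0.277, -0.961, 0.0], [0.001, -0.0, -1.0]]
force: [0.7, 3.2, 3.2]
width: 11.4
```

Request:
carry_out([
  [[0.8,0,0,-1,0],[0.8,0,0,-2,0],[0.8,0,0,-4,0],[0.8,0,0,-4,0],[0.8,0,0,-4,0],[0.8,0,0,0,-8.1],[0.8,0,0,0,-8.1],[0.8,0,0,0,-8.1],[0.8,0,0,0,0],[0.8,0,0,0,0]],
])

```text
time: 11.65
eef_pos: [459.6, -224.9, 213.0]
tcp_rot: [[0.99, 0.139, -0.0], [0.139, -0.99, -0.0], [-0.001, 0.0, -1.0]]
force: [-0.6, 0.6, -0.2]
width: 11.4
```

```bash
python3 -c "
from h import *
s=st()
c,T=cam('wrist'); im,d=grab_frame('wrist'); save('w6.png',im); np.save('w6d.npy',d); np.save('w6T.npy',T)
for k in ['clip_grip','clip_tip']: print(k,[(round(r['conf'],2),r['position']) for r in nets.tip_of('wrist',k)[:3]])
R=s['tcp_rot']; p=s['eef_pos']
for x in (7,-7): print(x,proj(c,T,p+R@[x,0,59]))
print('tab',proj(c,T,p+R@[0,0,-8]))
cv2.imwrite('pics/w6c.png',cv2.resize(im[170:320,220:420,::-1],None,fx=4,fy=4,interpolation=cv2.INTER_CUBIC))
"
```

```text
t 11.65 tcp [ 459.6  -224.89  212.98] yaw 7.99 tilt [-0. -0.] F [-0.61  0.59 -0.15] w 11.4 fix [-113.18 -328.26]
clip_grip [(0.88, [318.6, 278.0]), (0.75, [216.3, 211.3]), (0.16, [491.8, 215.1])]
clip_tip [(0.56, [232.3, 200.8]), (0.38, [316.5, 281.2])]
7 [[313.07 211.7 ]]
-7 [[313.12 233.89]]
tab [[311.59 275.7 ]]
```

View pics/w6c.png

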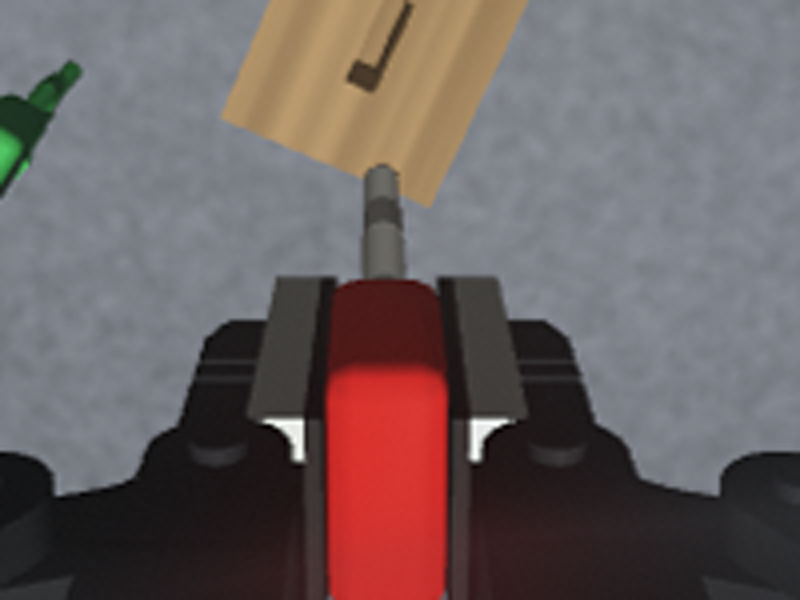

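The visible wire below the tab is the bow, because it shows no collar. So the leg is on the tool's −x side, which matches "leg towards rack −x". I'll use depth to measure how the clip sits in the hand.

```bash
python3 -c "
from h import *
c=get_calibration('wrist'); H=np.array(c['hand_eye']); d=np.load('w6d.npy'); im=cv2.imread('pics/w6.png')
P=cloud(c,H,d)  # tool coords
hsv=cv2.cvtColor(im,cv2.COLOR_BGR2HSV); m=((hsv[...,0]<8)|(hsv[...,0]>174))&(hsv[...,1]>120)&(P[...,2]<30)
print('red',m.sum(),np.percentile(P[m],[1,5,50,95,99],axis=0))
top=m&(P[...,2]<-18); print('top z',np.median(P[top][:,2]),'x',np.percentile(P[top][:,0],[2,98]),'y',np.percentile(P[top][:,1],[2,98]))
fr=m&(P[...,2]>-14)&(P[...,2]<2); print('front x',np.percentile(P[fr][:,0],[10,50,90]),'y',np.percentile(P[fr][:,1],[2,98]))
b=(P[...,2]>8)&(P[...,2]<62)&(abs(P[...,1])<8)&(d>0); v,u=np.nonzero(b)
for r in range(205,243,2):
  k=b[r]; 
  if k.any(): q=P[r][k]; print(r,np.nonzero(k)[0][[0,-1]],q[:,1].min(),q[:,1].max(),q[np.argmin(abs(q[:,1]-q[:,1].mean()))])
"

```

```text
red 2493 [[-12.26  -3.68 -33.3 ]
 [-10.23  -3.3  -22.66]
 [  4.64   1.8  -21.21]
 [ 12.21   6.97  -3.98]
 [ 12.5    7.6   -0.04]]
top z -21.48850084144459 x [-11.75  12.07] y [-3.66  7.44]
front x [11.07 11.87 12.3 ] y [-3.64  7.24]
211 [314 316] 0.5761131228446437 1.739989396743617 [ 8.36  1.16 55.88]
213 [312 318] -0.5851863774918407 2.903437402942739 [ 7.9   1.17 53.37]
215 [311 319] -1.1756635853249633 3.4816977580012223 [ 6.96  1.17 52.51]
217 [311 319] -1.1385510662851948 3.468774561432043 [ 6.58  1.18 49.94]
219 [311 319] -1.0901308882153202 3.4590940112656243 [11.51  1.25 31.06]
221 [311 319] -1.095199384220094 3.2897186177371993 [11.31  1.26 28.42]
223 [311 320] -0.7613058186111963 3.7772946612435723 [11.55  1.27 24.56]
225 [311 320] -0.7027176374364936 3.7559687706471605 [11.75  1.29 20.98]
227 [311 320] -0.6468004190384224 3.7049938101103876 [10.92  1.29 20.44]
229 [311 320] -0.6258155174556355 3.6949212841922705 [10.72  1.77 18.17]
231 [311 320] -0.6167562528386732 3.680602978778674 [10.11  1.77 17.09]
233 [311 320] -0.6072283383553039 3.645276349183259 [ 9.67  1.3  15.58]
235 [311 320] -0.5850047471110091 3.6486526568099493 [ 9.12  1.31 14.39]
237 [311 320] -0.5633530223637391 3.6207023257800985 [ 8.57  1.31 13.28]
239 [311 320] -0.524895144061793 3.602052838930361 [ 8.29  1.32 11.47]
241 [304 329] -3.6378510089746223 7.704149621349716 [ 8.01 -3.64  9.71]
```

Request:
carry_out([
  [[0.8,0.5,-4.5,0,0],[0.8,0.5,-4.8,0,0],[0.8,0.6,-4.8,0,0],[0.8,0.6,-4.8,0,0],[0.8,0.6,-4.8,0,0],[0.8,0.6,-3,0,0],[0.8,0,0,0,0],[0.8,0,0,0,0]],
])

```text
time: 12.6
eef_pos: [455.2, 45.0, 212.8]
tcp_rot: [[0.99, 0.144, -0.0], [0.144, -0.99, -0.0], [-0.0, 0.0, -1.0]]
force: [0.3, 0.1, -1.2]
width: 11.0
```

```bash
python3 -c "
from h import *
s=st(); R=s['tcp_rot']; p=s['eef_pos']
print('to target (540.3,67.4):',R.T@(np.array([540.3,67.4,p[2]])-p))
"

```

```text
t 12.6 tcp [455.21  44.95 212.85] yaw 8.27 tilt [-0. -0.] F [ 0.25  0.1  -1.2 ] w 11.0 fix [-79.27 -60.52]
to target (540.3,67.4): [87.43 -9.98 -0.02]
```

Request:
carry_out([
  [[0.8,3,0.2,0,0],[0.8,3,0,0,0],[0.8,2.9,0,0,0],[0.8,0,0,3,0],[0.8,0,0,2.4,0],[0.8,0,0,0.3,0],[0.8,0,0,0,0],[0.8,0,0,0,0]],
])

```text
time: 13.4
eef_pos: [544.4, 54.7, 157.8]
tcp_rot: [[0.99, 0.142, 0.003], [0.142, -0.99, 0.0], [0.003, 0.0, -1.0]]
force: [-0.1, -0.8, 0.7]
width: 11.5
```

```bash
python3 -c "
from h import *
s=st(); R=s['tcp_rot']; p=s['eef_pos']
c,T=cam('wrist'); im,d=grab_frame('wrist'); save('w7.png',im); np.save('w7d.npy',d)
cv2.imwrite('pics/w7c.png',cv2.resize(im[150:270,240:400,::-1],None,fx=5,fy=5,interpolation=cv2.INTER_CUBIC))
"

```

```text
t 13.4 tcp [544.37  54.72 157.83] yaw 8.17 tilt [0. 0.] F [-0.14 -0.82  0.74] w 11.5 fix [ 10.37 -63.5 ]
```

View pics/w7c.png

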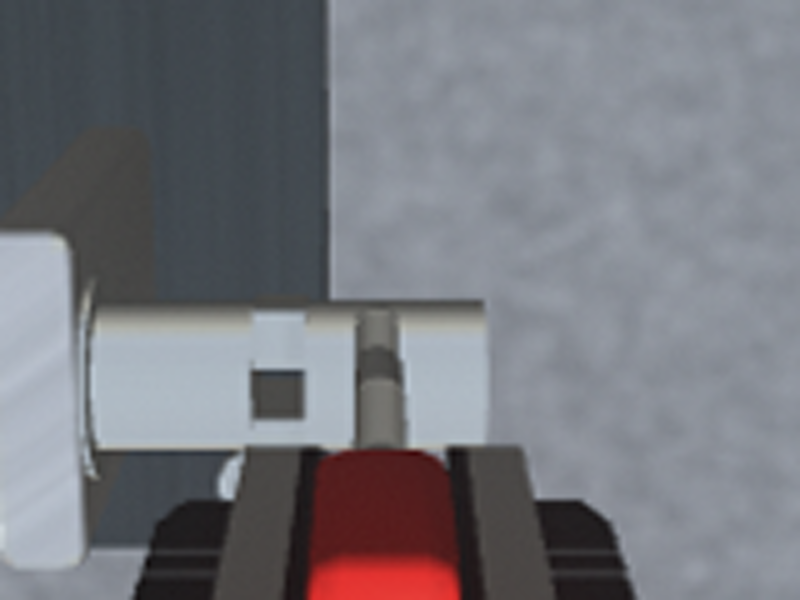

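```bash
python3 -c "
from h import *
s=ctrl.sense(); R=s['tcp_rot']; p=s['eef_pos']; c,T=cam('wrist')
g=cv2.cvtColor(cv2.imread('pics/w7.png'),cv2.COLOR_BGR2GRAY).astype(int)
print(g[229,286:306],g[218:240,296])
for q in [(295.5,228.8),(290.2,228.8),(300.8,228.8),(295.5,224),(295.5,233.6)]: print(q,R.T@(onz(c,T,[q],84.5)[0]-p))
d=np.load('w7d.npy'); print(pts(c,T,[(300,215),(305,230)],[d[215,300],d[230,305]]))
P=cloud(get_calibration('wrist'),np.array(get_calibration('wrist')['hand_eye']),d)
im=cv2.imread('pics/w7.png');hsv=cv2.cvtColor(im,cv2.COLOR_BGR2HSV); m=((hsv[...,0]<8)|(hsv[...,0]>174))&(hsv[...,1]>120)
fr=m&(P[...,2]>-14)&(P[...,2]<2); print('front x',np.percentile(P[fr][:,0],[10,50,90]))
for r in range(212,240,2):
  k=(P[r,:,2]<65)&(P[r,:,2]>8)&(abs(P[r,:,1]-1.2)<3.5)
  if k.any(): print(r,np.nonzero(k)[0][[0,-1]],P[r][k].mean(0))
# pin edges in tool x
pm=(abs(P[...,1]+5)<2)&(abs(P[...,2]-(157.8-80))<9); q=P[pm]; print('pin x range',np.percentile(q[:,0],[1,99]), 'apex',np.sort(q[:,2])[:5])
q=q[q[:,2]<157.8-84+1]; print(q[:,0].mean(), len(q))
"

```

```text
[183 184 186 172  91  67  74  74  73  74  74  74  73  69  97 168 186 184
 184 184] [180 180 180 181 183 171  63  70  74  75  74  74  74  73  71  91 163 182
 181 182 173 102]
(295.5, 228.8) [ -8.91 -11.55  73.45]
(290.2, 228.8) [ -8.91 -14.98  73.45]
(300.8, 228.8) [-8.91 -8.12 73.45]
(295.5, 224) [ -5.64 -11.5   73.46]
(295.5, 233.6) [-12.21 -11.6   73.44]
[[542.98  63.53  81.78]
 [534.59  58.99  85.53]]
front x [10.93 11.82 12.24]
212 [313 318] [ 7.89  1.45 55.41]
214 [312 319] [ 7.3   1.46 53.35]
216 [311 319] [ 6.66  1.17 51.56]
218 [311 319] [ 6.02  1.17 49.8 ]
220 [311 319] [ 9.26  1.21 36.26]
222 [311 320] [10.87  1.51 28.15]
224 [311 320] [11.01  1.52 24.61]
226 [311 320] [10.87  1.52 22.03]
228 [311 320] [10.5   1.52 20.19]
230 [311 320] [10.03  1.53 18.69]
232 [311 320] [ 9.62  1.53 17.06]
234 [311 320] [ 9.12  1.53 15.71]
236 [311 320] [ 8.77  1.54 14.01]
238 [311 321] [ 8.2   1.77 12.95]
pin x range [-17.22   1.05] apex [71.07 71.65 71.71 71.73 71.78]
-8.428526240266544 109
```

Request:
carry_out([
  [[0.8,-0.04,-0.65,0,0],[0.8,0,-0.64,0,0],[0.8,0,0,0,0],[0.8,0,0,0,0],[0.8,0,0,0,0]],
])

```text
time: 13.95
eef_pos: [541.4, 68.0, 155.9]
tcp_rot: [[0.99, 0.143, 0.0], [0.143, -0.99, -0.0], [0.0, 0.0, -1.0]]
force: [-0.1, -1.0, -1.6]
width: 11.1
```

```bash
python3 -c "
from h import *
s=st(); R=s['tcp_rot']; p=s['eef_pos']; print(R.T@(p-[544.37,54.72,157.83]))
"

```

```text
t 13.95 tcp [541.41  68.04 155.87] yaw 8.24 tilt [ 0. -0.] F [-0.09 -0.97 -1.58] w 11.1 fix [  9.34 -49.88]
[ -1.02 -13.61   1.95]
```

Request:
carry_out([
  [[0.8,0.05,0.06,0,0],[0.8,0,0,0.5,0],[0.8,0,0,0.4,0],[0.8,0,0,0,0],[0.8,0,0,0,0],[0.8,0,0,0,0]],
])

```text
time: 14.55
eef_pos: [542.1, 67.4, 146.9]
tcp_rot: [[0.99, 0.143, 0.0], [0.143, -0.99, -0.0], [0.0, 0.0, -1.0]]
force: [0.7, 0.2, -0.5]
width: 11.2
```

```bash
python3 -c "
from h import *
s=st(); R=s['tcp_rot']; p=s['eef_pos']; print(R.T@(p-[544.37,54.72,157.83]))
"

```

```text
t 14.55 tcp [542.07  67.39 146.94] yaw 8.22 tilt [ 0. -0.] F [ 0.74  0.15 -0.5 ] w 11.2 fix [  9.89 -50.63]
[ -0.47 -12.87  10.89]
```

Request:
carry_out([
  [[0.8,0,0,0.2,0],[0.8,0,0,0.2,0],[0.8,0,0,0,0]],
])

```text
time: 14.85
eef_pos: [541.8, 67.4, 142.4]
tcp_rot: [[0.99, 0.143, -0.001], [0.143, -0.99, -0.0], [-0.001, 0.0, -1.0]]
force: [0.1, 0.5, -0.3]
width: 11.3
```

Request:
carry_out([
  [[0.8,0,0,0.1,0],[0.8,0,0,0.1,0],[0.8,0,0,0,0]],
])

```text
time: 15.15
eef_pos: [541.9, 67.4, 140.7]
tcp_rot: [[0.99, 0.143, -0.0], [0.143, -0.99, -0.0], [-0.0, 0.0, -1.0]]
force: [0.1, 0.3, -0.5]
width: 11.5
```

Request:
carry_out([
  [[0.8,0,0,0.15,0],[0.8,0,0,0.15,0],[0.8,0,0,0,0]],
])

```text
time: 15.45
eef_pos: [541.8, 67.4, 137.4]
tcp_rot: [[0.99, 0.143, -0.001], [0.143, -0.99, -0.0], [-0.001, 0.0, -1.0]]
force: [-1.5, 0.2, -1.1]
width: 11.4
```

Request:
carry_out([
  [[0.8,0,0,0.15,0],[0.8,0,0,0.15,0],[0.8,0,0,0,0]],
])

```text
time: 15.75
eef_pos: [541.9, 67.4, 134.4]
tcp_rot: [[0.99, 0.143, -0.001], [0.143, -0.99, -0.0], [-0.001, 0.0, -1.0]]
force: [-0.3, 0.3, -0.9]
width: 11.4
```

Request:
carry_out([
  [[0.8,0,0,0.2,0],[0.8,0,0,0.2,0],[0.8,0,0,0.2,0],[0.8,0,0,0.1,0],[0.8,0,0,0,0]],
])

```text
time: 16.25
eef_pos: [542.1, 67.5, 127.8]
tcp_rot: [[0.99, 0.143, 0.0], [0.143, -0.99, -0.0], [0.0, 0.0, -1.0]]
force: [1.1, -0.2, -1.6]
width: 11.1
```

Request:
carry_out([
  [[0.8,0,0,0.15,0],[0.8,0,0,0.15,0],[0.8,0,0,0,0]],
])

```text
time: 16.55
eef_pos: [542.4, 67.5, 125.1]
tcp_rot: [[0.99, 0.143, 0.001], [0.143, -0.99, 0.0], [0.001, 0.0, -1.0]]
force: [2.5, 0.6, 0.5]
width: 11.0
```

Request:
carry_out([
  [[0.8,0,0,0.15,0],[0.8,0,0,0.15,0],[0.8,0,0,0,0]],
])

```text
time: 16.85
eef_pos: [542.6, 67.4, 122.7]
tcp_rot: [[0.99, 0.143, 0.002], [0.143, -0.99, 0.0], [0.002, 0.0, -1.0]]
force: [1.7, -0.6, 3.6]
width: 11.2
```

Request:
carry_out([
  [[0.8,0,0,0.15,0],[0.8,0,0,0.1,0],[0.8,0,0,0,0]],
])

```text
time: 17.15
eef_pos: [542.7, 67.4, 121.0]
tcp_rot: [[0.99, 0.143, 0.002], [0.143, -0.99, -0.0], [0.002, 0.0, -1.0]]
force: [0.3, -0.6, 8.6]
width: 11.5
```

Request:
carry_out([
  [[0.8,0,0,0.15,0],[0.8,0,0,0.1,0],[0.8,0,0,0,0]],
])

```text
time: 17.45
eef_pos: [543.0, 67.3, 120.0]
tcp_rot: [[0.99, 0.144, 0.004], [0.144, -0.99, -0.0], [0.004, 0.001, -1.0]]
force: [-1.9, 0.8, 14.8]
width: 11.4
```

Request:
carry_out([
  [[0.8,0,0,0.15,0],[0.8,0,0,0.1,0],[0.8,0,0,0,0]],
])

```text
time: 17.75
eef_pos: [542.5, 67.5, 114.8]
tcp_rot: [[0.99, 0.143, 0.002], [0.143, -0.99, 0.0], [0.002, -0.0, -1.0]]
force: [4.8, 0.4, 0.8]
width: 11.1
```

Request:
carry_out([
  [[0.8,0,0,0.15,0],[0.8,0,0,0.15,0],[0.8,0,0,0.15,0],[0.8,0,0,0.1,0],[0.8,0,0,0,0]],
])

```text
time: 18.25
eef_pos: [542.3, 67.6, 108.4]
tcp_rot: [[0.99, 0.143, 0.001], [0.143, -0.99, 0.0], [0.001, -0.0, -1.0]]
force: [5.0, 0.8, -1.6]
width: 11.2
```

Request:
carry_out([
  [[0.8,0,0,0.1,0],[0.8,0,0,0.1,0],[0.8,0,0,0,0]],
])

```text
time: 18.55
eef_pos: [541.1, 67.3, 105.6]
tcp_rot: [[0.99, 0.143, -0.003], [0.143, -0.99, -0.001], [-0.003, 0.0, -1.0]]
force: [1.8, 1.1, -2.2]
width: 11.3
```

Request:
carry_out([
  [[0.8,0,0,0.1,0],[0.8,0,0,0,0]],
])

```text
time: 18.75
eef_pos: [541.4, 67.3, 105.4]
tcp_rot: [[0.99, 0.143, -0.002], [0.143, -0.99, -0.001], [-0.002, 0.0, -1.0]]
force: [0.2, 0.4, -0.6]
width: 11.2
```

Request:
carry_out([
  [[0.8,0,0,0.1,0],[0.8,0,0,0,0]],
])

```text
time: 18.95
eef_pos: [541.7, 67.2, 105.2]
tcp_rot: [[0.99, 0.143, -0.001], [0.143, -0.99, -0.001], [-0.001, 0.0, -1.0]]
force: [-3.4, 0.5, 4.6]
width: 11.5
```

Request:
carry_out([
  [[0.8,0,0,0.05,0],[0.8,0,0,0,0]],
])

```text
time: 19.15
eef_pos: [541.8, 67.3, 105.1]
tcp_rot: [[0.99, 0.143, -0.0], [0.143, -0.99, -0.0], [-0.0, 0.0, -1.0]]
force: [-5.6, 0.3, 6.1]
width: 11.4
```

Request:
carry_out([
  [[0.8,0,0,-0.1,0],[2.4,0,0,0,0],[2.4,0,0,0,0],[2.4,0,0,0,0],[2.4,0,0,-1,0],[2.4,0,0,-3,0],[2.4,0,0,-4,0],[2.4,0,0,-4,0],[2.4,-2,0,0,0],[2.4,0,0,0,0],[2.4,0,0,0,0]],
])

```text
time: 20.25
eef_pos: [522.2, 64.6, 225.7]
tcp_rot: [[0.99, 0.143, 0.001], [0.143, -0.99, 0.0], [0.001, -0.0, -1.0]]
force: [0.4, -0.2, -1.1]
width: 24.0
```

```bash
python3 -c "
from h import *
s=st()
c,T=cam('wrist'); im,d=grab_frame('wrist'); save('w8.png',im)
hsv=cv2.cvtColor(im,cv2.COLOR_RGB2HSV); P=cloud(c,T,d)
m=((hsv[...,0]<8)|(hsv[...,0]>174))&(hsv[...,1]>150)&(P[...,2]>118)
q=P[m]; print(cv2.minAreaRect(q[:,:2].astype(np.float32)),'tab top z',np.median(q[:,2]))
im2,_=grab_frame('side'); save('s8.png',im2)
a=cv2.resize(im[110:260,240:390],(450,450),interpolation=cv2.INTER_CUBIC)
e=proj(*cam('side'),[534,66,90])[0].astype(int); b=cv2.resize(im2[e[1]-30:e[1]+30,e[0]-23:e[0]+23],(345,450),interpolation=cv2.INTER_CUBIC)
save('c8.png',np.hstack([a,b])); 
"

```

```text
t 20.25 tcp [522.15  64.63 225.69] yaw 8.24 tilt [0. 0.] F [ 0.36 -0.17 -1.14] w 24.0 fix [-10.21 -50.53]
((560.2278442382812, 67.77505493164062), (52.35650634765625, 11.299443244934082), 8.343777656555176) tab top z 125.7412612948271
```

View pics/c8.png

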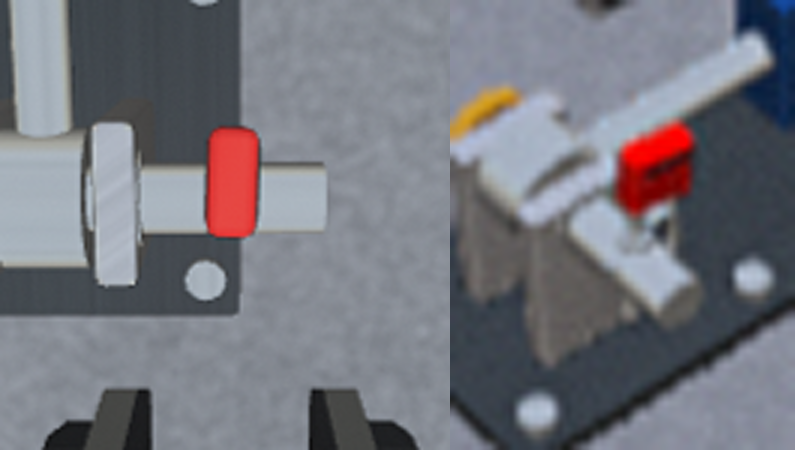

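The tab stands square across the pin and upright, with the collar down. Its top measures 125.7 mm against 127 mm expected. The gripper is clear, and the brass head is against the cheek.

```bash
python3 -c "
from h import *
print(workorder.finish_job()); st()"
```

```text
the job is handed in; nothing more can be done
None
the job is handed in; nothing more can be done
```

The pin is fully home and the red-tabbed R-clip is seated through the cross hole. I let go of the clip and handed the job in at about 20 s on the robot's clock.

- **Pin:** I pushed the head with closed fingers. It slid at about 5 N, then stopped moving while the force rose to about 14 N, well under the 25 N limit. The later pictures show the brass head against the cheek.
- **Clip:** I took the red clip from the end slot of the rack and left the loose green look-alike alone. The leg went into the hole with almost no force. The highest press I read was about 15 N, just before the bow snapped over, and the collar came to rest at about 6 N.
- **Last checks:** After release, the clip stands upright and square to the pin. Its tab top measured 125.7 mm against 127 mm expected, which is within the camera error. The gripper is clear of everything.
- **What disagreed:** The wrist camera and the fixed cameras differed by about 2 mm on where the fixture is. I lined up the clip using the wrist camera's view of both the clip and the hole, so the difference cancelled out. I could not see the bow's knee under the pin directly. The force drop and the final height are what show it snapped over.

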